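# Clip in the climate probe and set the tub's controller running

### The arm

A 7-joint arm with a two-finger parallel gripper is mounted at the origin on the work surface. World frame = base frame: x ahead of the robot, y to its left, z up, the work surface at z = 0. Lengths are in mm, angles in degrees, forces in N, time in s.
With the tool pointing down it reaches from about 400 to 875 mm from the base axis. Payload 6.5 kg.
Tool frame: the origin (TCP) lies between the finger pads; the fingertips stand 14 mm ahead of it and the grasp point (between the pads) lies 5 mm behind it; z points along the fingers, y is the line along which they close (so a half turn about z gives the same grasp; the last joint's range is limited). The gripper opens to 88 mm and grips with 3 to 60 N. Pads are 18 mm wide; open, the fingers measure 123 mm over their backs; the gripper's body (75 mm by 187 mm) begins 45 mm behind the grasp point.
Start: joints at [-67.105, 30.733, -0.252, 88.115, 0.149, 61.152, -4.079], TCP at [291.933, 580.745, 252.716] pointing down, gripper open.
Joint ranges: [-154.64, 154.64], [-21.42, 123.67], [-72.66, 72.17], [13.99, 137.28], [-74.86, 254.86], [10.95, 109.41], [-158.01, 158.01]. Speed limits (degrees/s): [136.94, 136.94, 180, 180, 180, 180, 180].

### API

Orientations are given as [roll, pitch, yaw] about the fixed x, y, z axes, in that order (R = Rz(yaw) Ry(pitch) Rx(roll)).
In Python, from plant import bot, imaging, ticket gives the robot as it stands.
- The arm moves only by the tool arm_command, never from a script. Its argument "deltas" is a list that holds one entry, the list of rows, each a list of 5 numbers: the closure, from -1 (fully open) to 1 (shut), then the shift along the tool's x, y, z in mm, then the turn about the tool's z in degrees. A call has 1 to 20 rows; each row is the pose to reach, as a shift and turn from the pose commanded when the call began, along the tool's axes at that moment; what a row does not reach only later rows make up. A row lasts 1/12 s, in which the tool goes at most 41.7 mm and 7.16 degrees, less where a joint would pass 70% of its speed; a pose out of reach is approached as far as the arm can. A call with a gripper value outside its range is refused whole. The fingers move at their own pace and stop on an object; "squeeze" is the grip in N (left out, the last holds). Time passes only in rows, so rows that repeat a pose let the fingers close. It gives the time, the measured TCP pose, the force, the opening and the grip force at its end, in the units of the state.
- bot.get_state(): the state, without advancing time (a new reading comes with each control period).
- imaging.snapshot(name): name is "side" or "top" or "wrist"; returns a dict with "img" (384x512x3 uint8, blue, green, red), "camera_matrix" (3x3 intrinsics, pixels), "R" (3x3) and "t" (3): a world point X has camera coordinates R X + t. Camera axes: x right, y down, z forward; pixel columns grow to the right and rows downward; lengths in mm; the calibration is good to about 2 mm. A picture is of the moment at which its call begins. There is no depth.
- ticket.finish_job(): hands the job in; it is judged then, once.
Trained networks look in a picture, given as the dict that the camera call returned (one of the last four; its "shot" number tells which), for a name from the list of things; names that differ only in an ending like _2 or _b are one class to them, and where a whole thing is asked for, a point or a joint stands for the part that bears it (a point fixed in the world has none). Each returns a list of dicts, best first, with "score" (0 to 1); they miss things now and then, are a little off and sometimes report something else, mostly with a low value. They report only what shows in the picture. A call takes as long as a camera call. They do not tell look-alikes from the thing itself.
- imaging.search_frame(query, picture): "location" ([column, row] in pixels, amid what is visible of it).
The state is a dict: "clock": time; "joints": joint angles; "qd": joint speeds; "joint_efforts": joint torques, N m; "tool_pos": TCP position; "tool_rot": TCP orientation; "contact_force": force on the tool from outside, world axes, zero at the start; "ft_torque": the same for the moment, N m; "gripper_width": opening from 0.0 (shut) to 1.0 (fully open); "finger_force": force on a finger pad.
Only numpy, scipy, OpenCV 4.12 (cv2) and the standard library are available. Lean on these libraries where they do the work, as an engineer would, in place of code of your own. Each camera call takes 0.05 s, during which the arm holds its last target. There are 200 camera calls.

### The job

Press the loose climate probe down past the sprung steel jaw into the fork clip on the rim of the rearing tub, until its rod sits fully home in both forks and the jaw has snapped shut over it. Then start the climate controller: push its bar selector in against the spring, turn it clockwise from the round stop dot to the long run bar, and let go so that it pops back up, locked at run. Leave the other things on the bench where they are.

Things in the scene. Friction and masses are not known exactly. Their poses are not given: they have to be found in the camera images.
- probe: loose climate probe lying on the bench: aluminium rod, 12 mm diameter, 125 mm of it bare between two thick white ends, a square head (26 x 26 x 40 mm) and a round guard (26 mm diameter, 36 mm long); 60 to 130 g. Origin on the rod's axis midway between the ends, 13 mm above the bench; y along the rod to the square head, z up. It may lie in the clip either way round
- tub: white rearing tub with egg flats in it, fixed, 200 mm deep, 280 mm wide, rim 110 mm above the bench; the grey probe clip stands on the middle of its near long rim. Origin on the bench directly under the clip; x points from the clip over the tub, y along the rim
- clip_seat (a point): where the rod's axis lies once home, midway between the clip's two forks, 150 mm above the bench; y along the rod, x over the tub, z up. Forks, 7 mm thick, at y = +-40 mm; slots 15 mm wide, open upwards, floor 6 mm below this point; near prongs (-x) rise 30 mm above it and flare, far ones 3 mm. Between the forks all is free down to 23 mm below it
- jaw (a joint): angle of the clip's sprung steel jaw, rad: 0 shut, grows as it is pushed open to the far side (to 0.6). Two 6 mm arms just outside the forks (y = +-49 mm from clip_seat), each with a nose over the slot, 8 to 11 mm above clip_seat, and a ramp rising to 39 mm above it. A rod pushed straight down opens it with 5 to 12 N; it springs shut above the rod
- controller: climate controller: grey box fixed to the bench, 180 mm deep, 170 wide, 25 high in front, 130 at the back; its panel slopes 35 degrees from level, facing up and to the front (robot side), the selector in its middle, a dark display above it. Origin on the bench under the selector's seat (panel 85 mm above it); x points to the box's back, z up
- selector_grip (a point): point on the selector's axis at grip height, 40 mm from the panel while up. Black disc, 52 mm diameter, its face 23 mm nearer the panel than this point; across it a grip bar 46 mm long, 14 thick, 29 high, its top 6 mm beyond this point. z along the axis out of the panel (35 degrees from vertical), x along the bar to its pointer end (white line); turns and dives with the selector
- selector (a joint): angle of the selector, rad, growing clockwise seen from above the panel: 0 to 0.25 at the round stop dot (some play), 1.20 to 1.36 (end stop) at the long run bar. Blocked between them unless pushed in more than 5 mm; let go between them, it stays down
- selector_press (a joint): how far the selector is pushed in along its axis, m: 0 up, 0.007 fully in; the spring takes 4 N to start and 8.5 N fully in. At stop and at run it pops up by itself when let go
- dish: bystander: small steel bowl, 60 mm across, 20 mm high; origin at its underside's centre
- feed_jar: bystander: clear jar with steel cap, 68 mm across, 90 mm high; origin at its underside's centre
- scoop: bystander: aluminium feed scoop, 170 mm long, lying along its x; origin at the underside near the bowl
- brush: bystander: hand brush, 180 mm long, lying along its x; origin at its underside
- egg_flat: bystander: single pulp egg flat, 135 mm square, 28 mm high; origin at its underside's centre
- spray: bystander: white bottle, 70 mm across, 190 mm high; origin at its underside's centre
- tin: bystander: tin with a paper label, 80 mm across, 100 mm high; origin at its underside's centre
There are look-alikes about, which are no part of the job. There is more than one size of the probe; the one meant has the size given above.

How it is judged (in metres and radians):
On the way, in this order (a step that is already met when the one before it is completed fails the run):
1. the probe lies fully home in both forks with the jaw shut over it (x of probe in the frame of clip_seat between -0.0035 and 0.0035 m and z of probe in the frame of clip_seat between -0.0035 and 0.0035 m and y of probe in the frame of clip_seat between -0.015 and 0.015 m and angle between the y axis of probe and the y axis of clip_seat, either way round below 0.09 rad and value of joint jaw below 0.08 rad), for 0.2 s.
2. after that, the selector has been turned to run and has popped up there (value of joint selector above 1.15 rad and value of joint selector_press below 0.0015 m), for 0.2 s.
At the end, for the whole second after the job is handed in: The probe rests in the clip: its middle within 3.5 mm of the seat across and in height, within 15 mm along, in line with the forks to 0.09 rad, the jaw shut to 0.08 rad; and the selector stands at run (joint above 1.15 rad), up to within 1.5 mm; all at rest and released (all of step 1 and all of step 2 and linear speed of probe below 0.02 m/s); the robot touches nothing.
It fails at once if one of the bystanders is moved more than 30 mm (distance of any of dish, feed_jar, scoop, brush, egg_flat, spray, tin from where it was at the start of the episode above 0.03 m).
It fails at once if the selector is forced round between stop and run while it is up (value of joint selector between 0.4 and 1.05 rad and value of joint selector_press below 0.003 m).
It also fails if it takes over 54 s, if anything falls off the work surface, if the arm or the gripper's body presses on something with over 40 N, if the wrist force passes 120 N, or if a joint passes its speed limit or range.

## Working session

There is one attempt and no reset: what is moved stays moved. The work goes in short steps, Python scripts to look and compute and a tool call to move; the robot and the scene stay as the last step left them, time stands still between calls to the robot, and variables do not carry over. Pictures are saved under pics/ and viewed, at most 12 in all, crops included, and the job is handed in when it is done.

Besides the shell and the picture viewer there is one more tool, called after "Emit:" as name([rows], argument=value, ...), one row to a line, values as JSON. arm_command: Moves the arm, as the interface text tells. Its arguments: {"type":"object","properties":{"deltas":{"type":"array","items":{"type":"array","items":{"type":"array","items":{"type":"number"}}}},"squeeze":{"type":"number"}},"required":["deltas"]}

```bash
mkdir -p pics; ls; cat > shot.py <<'E'
from plant import bot, imaging, ticket
import cv2, pickle
E
python3 - <<'E'
from plant import bot, imaging, ticket
import cv2,pickle,numpy as np
print(bot.get_state())
ims=[]
for n in ("side","top"):
    p=imaging.snapshot(n); pickle.dump(p,open(n+"0.pkl","wb"))
    cv2.imwrite(f"pics/{n}0.png",p["img"])
    print(n,p["camera_matrix"],p["R"],p["t"])
    for q in ("probe","tub","clip_seat","jaw","controller","selector_grip","selector"):
        try: print(q,[(np.round(d["location"],1).tolist(),round(d["score"],2)) for d in imaging.search_frame(q,p)][:4])
        except Exception as e: print(q,e)
E
```

```text
pics
{'clock': 0.0, 'joints': array([-67.10495738,  30.77573417,  -0.25212017,  88.16832261,
         0.14855938,  61.15201857,  -4.07891084]), 'qd': array([-0.00909834, -0.02551609, -0.01338831, -0.12130467, -0.06227531,
        0.01279655,  0.05560955]), 'joint_efforts': array([ 2.52211248e-04, -5.70991623e+01,  9.90624055e-01, -2.51602346e+01,
       -5.63434255e-02,  1.80055032e-02,  1.49720122e-04]), 'tool_pos': array([291.71153548, 580.22736526, 251.87552189]), 'tool_rot': array([-1.79904562e+02,  7.80757668e-03,  1.53314564e+02]), 'contact_force': array([-0.39954102, -0.2984388 ,  0.05052888]), 'ft_torque': array([-0.00199594,  0.05335651, -0.05060617]), 'finger_force': 0.0, 'gripper_width': 1.00021226566628}
side [[484.17068149   0.         260.18792162]
 [  0.         484.17068149 190.65163664]
 [  0.           0.           1.        ]] [[ 0.7090072  -0.70519465 -0.00304761]
 [-0.44591454 -0.44496897 -0.77663559]
 [ 0.54632317  0.5519992  -0.62994275]] [-350.13737426  305.01372357 1331.48899116]
probe [([268.4, 278.6], 0.75), ([271.5, 230.3], 0.68)]
tub [([273.8, 229.8], 0.56), ([243.0, 135.3], 0.3)]
clip_seat [([258.6, 147.7], 0.66)]
jaw [([181.3, 184.2], 0.17)]
controller [([335.8, 222.6], 0.65)]
selector_grip [([328.9, 215.0], 0.8)]
selector [([335.1, 213.6], 0.74)]
top [[464.58205578   0.         253.52550217]
 [  0.         464.58205578 191.16067773]
 [  0.           0.           1.        ]] [[-0.02752096 -0.99957596 -0.00951301]
 [-0.98547791  0.02872554 -0.16735629]
 [ 0.16755859  0.00476906 -0.98585059]] [ -15.71316461  519.07820382 1609.79306405]
probe [([278.5, 203.8], 0.64)]
tub [([172.9, 140.0], 0.63)]
clip_seat [([175.7, 136.9], 0.78)]
jaw []
controller [([307.7, 162.8], 0.77)]
selector_grip [([309.6, 167.9], 0.63)]
selector [([310.4, 167.4], 0.56), ([307.7, 162.3], 0.54)]
```

```bash
python3 - <<'E'
import cv2
for n in ("side","top"):
    i=cv2.imread(f"pics/{n}0.png"); cv2.imwrite(f"pics/{n}0b.png",cv2.resize(i,(800,600),interpolation=cv2.INTER_CUBIC))
E
```

```text
(no output)
```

View pics/side0b.png

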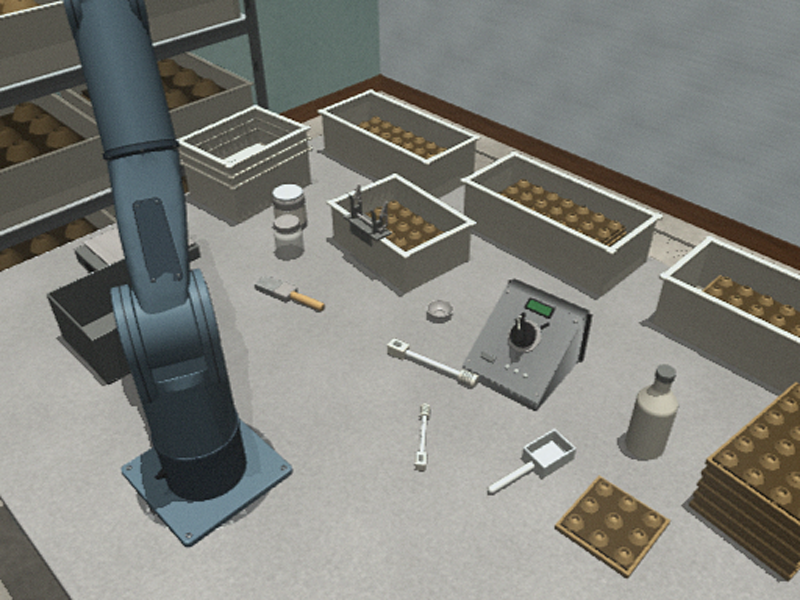

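View pics/top0b.png

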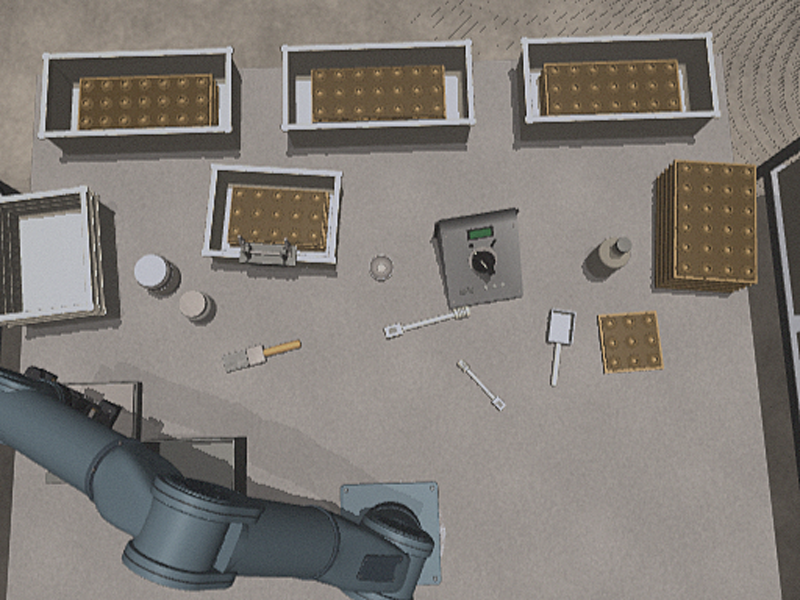

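The side view shows the large probe with its head at (398,348) and guard at (468,378), in 800 px coordinates. A small look-alike lies at (422,436). The clip on the tub is at (368,215) and the selector at (522,335). The top view shows the large probe's head at (392,330) and guard at (462,313), the clip ends at (243,250) and (293,253), and the selector at (483,263).

```bash
cat > h.py <<'E'
import numpy as np, pickle
def load(n): return pickle.load(open(n+".pkl","rb"))
def ray(p,uv):
    K,R,t=p["camera_matrix"],p["R"],np.ravel(p["t"])
    c=-R.T@t; d=R.T@np.linalg.inv(K)@np.array([uv[0],uv[1],1.]); return c,d/np.linalg.norm(d)
def onz(p,uv,z):
    c,d=ray(p,uv); return c+d*(z-c[2])/d[2]
def tri(l):
    A=np.zeros((3,3));b=np.zeros(3)
    for p,uv in l:
        c,d=ray(p,uv); M=np.eye(3)-np.outer(d,d); A+=M;b+=M@c
    return np.linalg.solve(A,b)
def proj(p,X):
    q=p["camera_matrix"]@(p["R"]@np.asarray(X,float)+np.ravel(p["t"])); return q[:2]/q[2]
E
python3 - <<'E'
from h import *
np.set_printoptions(precision=1,suppress=True)
s,t=load("side0"),load("top0"); k=512/800
f=lambda *a:np.array(a)*k
print("head",onz(t,f(392,330),13),onz(s,f(398,348),13))
print("guard",onz(t,f(462,313),13),onz(s,f(468,378),13))
print("small",onz(t,f(461,364),10),onz(t,f(500,405),10))
print("sel",tri([(t,f(483,260)),(s,f(521,328))]), tri([(t,(309.6,167.9)),(s,(328.9,215))]))
print("clip",tri([(t,(175.7,136.9)),(s,(258.6,147.7))]),onz(t,f(243,250),150),onz(t,f(293,253),150))
c=lambda n:onz(t,f(*n),0)
print("jar",c((197,305)),"dish",c((381,270)),"brushL",c((230,360)))
E
```

```text
head [450.8 -18.7  13. ] [449.5 -19.6  13. ]
guard [ 485.7 -181.5   13. ] [ 486.4 -179.2   13. ]
small [ 368.3 -174.4   10. ] [ 273.1 -258.7   10. ]
sel [ 586.7 -223.1  109.4] [ 579.5 -221.6   94.2]
clip [728.1 246.1  43.3] [616.5 296.5 150. ] [606.7 188.5 150. ]
jar [524.4 436.3   0. ] dish [595.4   3.5   0. ] brushL [393.4 357.5   0. ]
```

```bash
cat >> h.py <<'E'
def delta(goal,yaw,cur=None,cyaw=None):
    from plant import bot
    s=bot.get_state()
    c=np.array(s["tool_pos"] if cur is None else cur); a=s["tool_rot"][2] if cyaw is None else cyaw
    d=np.array(goal)-c; r=np.radians(a)
    out=[d[0]*np.cos(r)+d[1]*np.sin(r), d[0]*np.sin(r)-d[1]*np.cos(r), -d[2], -(((yaw-a)+180)%360-180)]
    print("pos",np.round(c,1),"yaw",round(a,2),"delta",np.round(out,1)); return out
E
python3 - <<'E'
from h import *
delta([468,-100,230],102.1)
E
```

```text
pos [291.9 580.7 252.7] yaw 153.31 delta [-463.  -529.1   22.7   51.2]
```

Emit:
arm_command([
  [[-1,-463,-529,23,51],[-1,-463,-529,23,51],[-1,-463,-529,23,51],[-1,-463,-529,23,51],[-1,-463,-529,23,51],[-1,-463,-529,23,51],[-1,-463,-529,23,51],[-1,-463,-529,23,51],[-1,-463,-529,23,51],[-1,-463,-529,23,51],[-1,-463,-529,23,51],[-1,-463,-529,23,51],[-1,-463,-529,23,51],[-1,-463,-529,23,51],[-1,-463,-529,23,51],[-1,-463,-529,23,51],[-1,-463,-529,23,51],[-1,-463,-529,23,51],[-1,-463,-529,23,51],[-1,-463,-529,23,51]],
])

```text
clock: 2.47
tool_pos: [467.9, -99.2, 229.6]
tool_rot: [-180.0, -0.0, 102.3]
contact_force: [-0.1, 0.5, -0.1]
gripper_width: 0.997
finger_force: 0.0
```

```bash
python3 - <<'E'
from h import *
from plant import imaging,bot
import cv2
p=imaging.snapshot("wrist"); pickle.dump(p,open("w1.pkl","wb"))
cv2.imwrite("pics/w1.png",cv2.resize(p["img"],(800,600),interpolation=cv2.INTER_CUBIC))
s=bot.get_state();print(s["clock"],s["tool_pos"],s["tool_rot"],s["joints"])
print([(d["location"],d["score"]) for d in imaging.search_frame("probe",p)],p["R"],p["t"],p["camera_matrix"])
E
```

```text
2.5167 [467.88199377 -98.48957773 229.64017036] [-1.79989198e+02 -4.81630288e-02  1.02405758e+02] [-17.31368423  16.94165453  28.48078726 116.06087515 -10.58847231
  49.46505215  29.45141204]
[([259.5, 150.5], 0.6)] [[ 9.77112884e-01  2.12720426e-01  6.57386442e-04]
 [ 2.05300377e-01 -9.43829680e-01  2.58915605e-01]
 [ 5.56970985e-02 -2.52854812e-01 -9.65899724e-01]] [-435.57224762 -219.71211738  315.5809786 ] [[340.00418226   0.         259.35018364]
 [  0.         340.00418226 190.79018803]
 [  0.           0.           1.        ]]
```

View pics/w1.png

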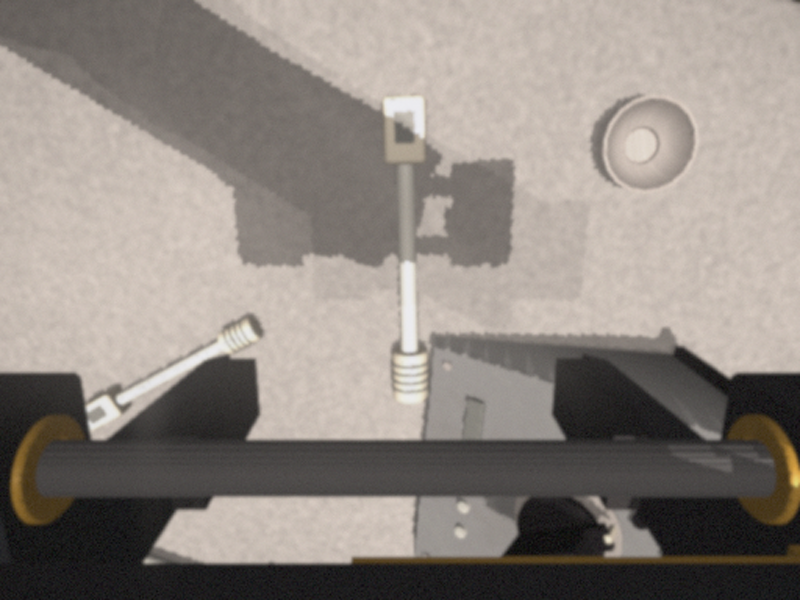

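```bash
python3 - <<'E'
from h import *
np.set_printoptions(precision=1,suppress=True)
p=load("w1");f=lambda *a:np.array(a)*.64
a=onz(p,f(405,163),15);b=onz(p,f(409,346),15);print(a,b,np.linalg.norm(a-b),(a+b)/2,np.degrees(np.arctan2(-(a-b)[0],(a-b)[1])))
print(onz(p,f(431,335),25),onz(p,f(668,332),130),onz(p,f(415,555),25))
E
```

```text
[454.2 -39.3  15. ] [ 483.  -158.8   15. ] 122.94092667160298 [468.6 -99.   15. ] 13.567184389289796
[ 494.9 -144.4   25. ] [588.1 -85.7 130. ] [ 522.5 -317.7   25. ]
```

The wrist view shows the large probe hanging vertically in the frame. The rod's bare span runs from (405,163) to (409,346), which is 123 mm, so it is the right size. The controller's front-left corner is at (431,335), and the small look-alike is at the lower left.

```bash
python3 - <<'E'
from h import *
delta([466.7,-91.2,17],103.5)
delta([466.7,-91.2,17],103.5,[468,-100,230],102.3)
E
```

```text
pos [467.9 -98.2 229.7] yaw 102.45 delta [  7.1   0.3 212.7  -1. ]
pos [ 468 -100  230] yaw 102.3 delta [  8.9   0.6 213.   -1.2]
```

Emit:
arm_command([
  [[-1,7.5,0.5,40,-1],[-1,7.5,0.5,80,-1],[-1,7.5,0.5,120,-1],[-1,7.5,0.5,150,-1],[-1,7.5,0.5,170,-1],[-1,7.5,0.5,185,-1],[-1,7.5,0.5,200,-1],[-1,7.5,0.5,210,-1],[-1,7.5,0.5,213,-1],[-1,7.5,0.5,213,-1],[1,7.5,0.5,213,-1],[1,7.5,0.5,213,-1],[1,7.5,0.5,213,-1],[1,7.5,0.5,213,-1],[1,7.5,0.5,213,-1],[1,7.5,0.5,213,-1],[1,7.5,0.5,213,-1],[1,7.5,0.5,213,-1]],
], squeeze=50)

```text
clock: 4.07
tool_pos: [466.9, -92.4, 16.8]
tool_rot: [180.0, 0.0, 103.3]
contact_force: [0.9, 0.1, -0.3]
gripper_width: 0.419
finger_force: 0.0
```

Emit:
arm_command([
  [[1,0,0,0,0],[1,0,0,0,0],[1,0,0,0,0],[1,0,0,0,0],[1,0,0,0,0],[1,0,0,0,0],[1,0,0,-10,0],[1,0,0,-30,0],[1,0,0,-70,0],[1,0,0,-110,0],[1,0,0,-150,0],[1,0,0,-190,0],[1,0,0,-190,0]],
], squeeze=50)

```text
clock: 5.15
tool_pos: [470.5, -93.4, 213.7]
tool_rot: [179.4, 0.1, 103.2]
contact_force: [1.2, -0.1, -0.6]
gripper_width: 0.116
finger_force: 50.0
```

```bash
python3 - <<'E'
from h import *
from plant import bot
np.set_printoptions(precision=1,suppress=True)
p=load("w1"); yaw=np.radians(102.4)
def T(y):
    y=np.radians(y);return np.array([[np.cos(y),np.sin(y),0],[np.sin(y),-np.cos(y),0],[0,0,-1]])
R0=T(102.4);t0=np.array([467.9,-98.5,229.6])
c=-p["R"].T@np.ravel(p["t"]);print("cam in tool",R0.T@(c-t0))
Rct=p["R"]@R0; tct=p["R"]@t0+np.ravel(p["t"])  # tool->cam
pickle.dump((Rct,tct),open("hand.pkl","wb"))
P=lambda X:(lambda q:q[:2]/q[2])(p["camera_matrix"]@(Rct@X+tct))
for y in (-90,-62,-25,0,55,75,95): print(y,P(np.array([y-8.,0,4])))
for tp in ([600,130,300],[600,100,330],[560,130,330],[540,150,330]):
  for X in ([611,243,150],[607,203,150],[615,283,150]): print(tp,P(T(84.8).T@(np.array(X)-tp)))
delta([600,130,300],84.8); s=bot.get_state(); print(s["clock"],s["gripper_width"]*88,s["finger_force"],s["joints"])
E
```

```text
cam in tool [  65.3   -0.8 -132.4]
-90 [261.3 429.9]
-62 [261.3 385.2]
-25 [261.3 319.7]
0 [261.2 270.8]
55 [261.1 146.8]
75 [261.1  95. ]
95 [261.1  39. ]
[600, 130, 300] [260.9  34.4]
[600, 130, 300] [260.5  89.2]
[600, 130, 300] [261.4 -25. ]
[600, 100, 330] [257.4   1.9]
[600, 100, 330] [257.2  53.9]
[600, 100, 330] [257.7 -54. ]
[560, 130, 330] [307.7  36.2]
[560, 130, 330] [305.7  85.8]
[560, 130, 330] [309.9 -17.1]
[540, 150, 330] [332.2  58.9]
[540, 150, 330] [329.4 106.9]
[540, 150, 330] [335.2   7.3]
pos [470.5 -93.4 213.7] yaw 103.25 delta [187.8 177.3 -86.3  18.4]
5.15 10.236849074309305 49.99730944633484 [-18.4  18.4  29.3 117.2 -12.4  46.7  31.3]
```

```bash
python3 - <<'E'
from h import *
delta([540,190,330],84.8)
E
```

```text
pos [470.5 -93.4 213.7] yaw 103.25 delta [ 260.   132.6 -116.3   18.4]
```

Emit:
arm_command([
  [[1,33,17,-15,2.3],[1,65,33,-29,4.6],[1,98,50,-44,6.9],[1,130,66,-58,9.2],[1,163,83,-73,11.5],[1,195,100,-87,13.8],[1,228,116,-102,16],[1,245,125,-110,17.5],[1,255,130,-114,18.4],[1,260,132.5,-116,18.4],[1,260,132.5,-116,18.4],[1,260,132.5,-116,18.4],[1,260,132.5,-116,18.4]],
])

```text
clock: 6.23
tool_pos: [535.6, 189.4, 322.3]
tool_rot: [-179.9, 0.1, 84.8]
contact_force: [0.3, 0.3, -1.0]
gripper_width: 0.12
finger_force: 50.0
```

```bash
python3 - <<'E'
from h import *
from plant import imaging,bot
import cv2
p=imaging.snapshot("wrist"); pickle.dump(p,open("w2.pkl","wb"))
cv2.imwrite("pics/w2.png",cv2.resize(p["img"],(800,600),interpolation=cv2.INTER_CUBIC))
s=bot.get_state();print(s["clock"],s["tool_pos"],s["tool_rot"],s["contact_force"],s["gripper_width"])
for q in("clip_seat","jaw","probe"):print(q,[(d["location"],d["score"]) for d in imaging.search_frame(q,p)])
print(proj(p,[611,243,150]))
E
```

```text
6.2833 [535.67055261 189.44218248 322.37397305] [-1.79953295e+02  4.64695422e-02  8.48032716e+01] [-0.00262251  0.69391858 -1.34270544] 0.11693976668422883
clip_seat [([409.6, 118.3], 0.68)]
jaw [([345.1, 86.5], 0.91)]
probe [([258.9, 104.2], 0.86)]
[340.71794673 105.99114646]
```

View pics/w2.png

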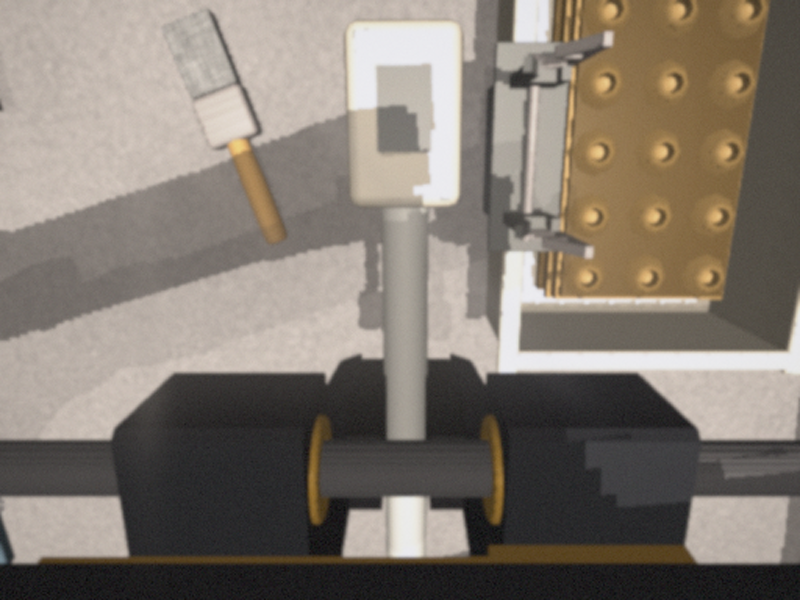

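The wrist view shows the probe held, with its head at (403,115) aligned with the image axis. The clip runs from about (525,60) to (535,235), with the jaw tips at (605,40) and (590,250). I'll zoom in on the clip.

```bash
python3 - <<'E'
from h import *
import cv2
i=load("w2")["img"][10:190,300:420]
cv2.imwrite("pics/w2c.png",cv2.resize(i,None,fx=3.33,fy=3.33,interpolation=cv2.INTER_CUBIC))
E
```

```text
(no output)
```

View pics/w2c.png

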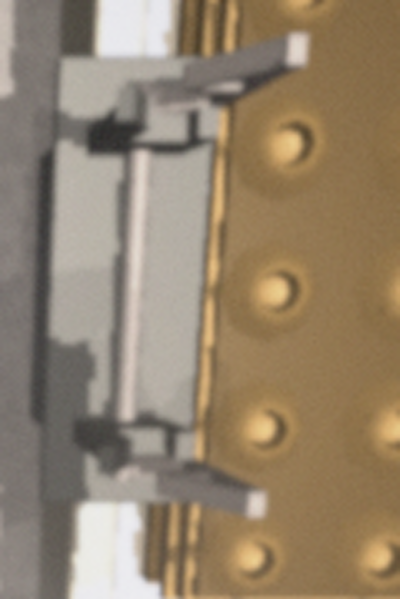

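```bash
python3 - <<'E'
from h import *
np.set_printoptions(precision=1,suppress=True)
p=load("w2");g=lambda x,y:np.array([300,10])+np.array([x,y])/3.33
a=onz(p,g(296,50),189);b=onz(p,g(258,503),189);print(a,b,np.linalg.norm(a-b),(a+b)/2,np.degrees(np.arctan2(-(a-b)[0],(a-b)[1])))
for n in [(110,130),(95,437),(60,57),(45,500),(138,152),(125,418),(212,150),(197,425)]: print(n,[onz(p,g(*n),z) for z in (127,180)])
print("rim",onz(p,(500*.64,330*.64),110),onz(p,(522*.64,330*.64),110), onz(p,(514*.64,10*.64),110))
delta([571,194,218],84.8)
E
```

```text
[638.  297.7 189. ] [629.8 199.6 189. ] 98.4272355148946 [633.9 248.7 189. ] -4.792644101830362
(110, 130) [array([610.9, 292.4, 127. ]), array([599.6, 286.3, 180. ])]
(95, 437) [array([603.7, 210.3, 127. ]), array([593.5, 217.5, 180. ])]
(60, 57) [array([598.3, 311.6, 127. ]), array([589. , 302.5, 180. ])]
(45, 500) [array([588.4, 193.2, 127. ]), array([580.7, 203.2, 180. ])]
(138, 152) [array([618.2, 286.1, 127. ]), array([605.7, 281.1, 180. ])]
(125, 418) [array([612.5, 214.9, 127. ]), array([600.9, 221.4, 180. ])]
(212, 150) [array([638.2, 284.8, 127. ]), array([622.5, 280. , 180. ])]
(197, 425) [array([633., 211., 127.]), array([618.1, 218.2, 180. ])]
rim [595.  134.3 110. ] [610. 133. 110.] [612. 331. 110.]
pos [535.9 190.2 322.6] yaw 84.85 delta [  6.9  34.6 104.6   0. ]
```

Emit:
arm_command([
  [[1,5,35,35,0],[1,5,35,70,0],[1,5,35,95,0],[1,5,35,104,0],[1,5,35,104,0],[1,5,35,104,0],[1,5,35,104,0],[1,5,35,104,0]],
])

```text
clock: 7.1
tool_pos: [572.4, 193.3, 220.9]
tool_rot: [179.8, -0.1, 84.9]
contact_force: [0.5, -0.5, -0.8]
gripper_width: 0.116
finger_force: 50.0
```

```bash
python3 - <<'E'
from h import *
from plant import imaging,bot
import cv2
p=imaging.snapshot("wrist"); pickle.dump(p,open("w3.pkl","wb"))
i=p["img"][20:240,200:480]
cv2.imwrite("pics/w3.png",cv2.resize(i,None,fx=2.7,fy=2.7,interpolation=cv2.INTER_CUBIC))
s=bot.get_state();print(s["clock"],s["tool_pos"],s["tool_rot"],s["contact_force"],s["gripper_width"])
E
```

```text
7.15 [572.19955966 193.34823772 220.59647016] [ 1.79846792e+02 -9.62370912e-02  8.49223390e+01] [-0.10132484 -0.36876377 -0.88902274] 0.11342220044815608
```

View pics/w3.png

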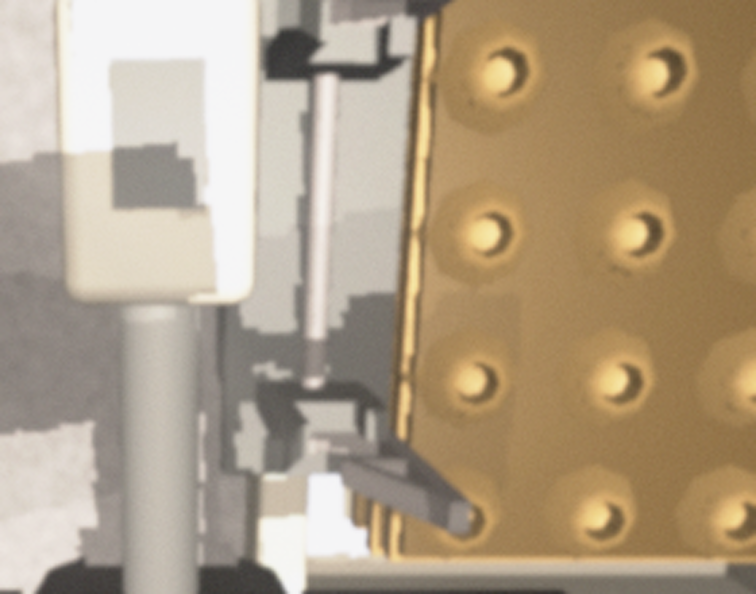

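The zoomed view shows the near fork's slot floor from x=302 to 358 at row 415, and the far fork's slot floor from x=314 to 379 at row 42.

```bash
python3 - <<'E'
from h import *
np.set_printoptions(precision=1,suppress=True)
p=load("w3");g=lambda x,y:np.array([200,20])+np.array([x,y])/2.7
for n in [(302,415),(358,415),(314,42),(379,42)]: print(n,[onz(p,g(*n),z) for z in (144,153)])
print("jaw tip",onz(p,g(462,518),189),"bar",[onz(p,g(*n),127) for n in((327,80),(315,385))])
a=np.radians(4.8);ex=np.array([np.cos(a),-np.sin(a)]);ey=np.array([np.sin(a),np.cos(a)])
import cv2
# overlay predicted seat for candidate x, y
for X in (612,615,618):
    o=np.array([X,248.7])
    for yy in (-40,40):
        for xx,z in ((-7.5,144),(7.5,144),(7.5,153),(-7.5,180)):
            q=o+ex*xx+ey*yy; print(X,yy,xx,z,(proj(p,[*q,z])-[200,20])*2.7)
E
```

```text
(302, 415) [array([606.9, 211.3, 144. ]), array([605.6, 213.3, 153. ])]
(358, 415) [array([619.9, 210.1, 144. ]), array([618.1, 212.2, 153. ])]
(314, 42) [array([613.4, 291.2, 144. ]), array([611.8, 289.8, 153. ])]
(379, 42) [array([627., 290., 144.]), array([624.9, 288.6, 153. ])]
jaw tip [629.6 198.9 189. ] bar [array([618.9, 285.5, 127. ]), array([612.9, 214.8, 127. ])]
612 -40 -7.5 144 [277.9 424.7]
612 -40 7.5 144 [342.1 424.3]
612 -40 7.5 153 [349.9 433.1]
612 -40 -7.5 180 [301.4 465. ]
612 40 -7.5 144 [288.3  54.7]
612 40 7.5 144 [359.3  54.3]
612 40 7.5 153 [368.8  46.7]
612 40 -7.5 180 [317.1  19.3]
615 -40 -7.5 144 [290.7 423.6]
615 -40 7.5 144 [354.9 423.1]
615 -40 7.5 153 [363.3 431.9]
615 -40 -7.5 180 [316.7 463.6]
615 40 -7.5 144 [302.5  53.4]
615 40 7.5 144 [373.5  53. ]
615 40 7.5 153 [383.7  45.3]
615 40 -7.5 180 [334.4  17.6]
618 -40 -7.5 144 [303.6 422.4]
618 -40 7.5 144 [367.8 422. ]
618 -40 7.5 153 [376.7 430.7]
618 -40 -7.5 180 [332.1 462.3]
618 40 -7.5 144 [316.7  52. ]
618 40 7.5 144 [387.7  51.6]
618 40 7.5 153 [398.6  43.9]
618 40 -7.5 180 [351.7  16. ]
```

```bash
python3 - <<'E'
from h import *
from plant import bot
np.set_printoptions(precision=1,suppress=True)
p=load("w3");g=lambda x,y:np.array([200,20])+np.array([x,y])/2.7
s=bot.get_state();t=np.array(s["tool_pos"]);a=np.radians(84.9)
for n in((160,330),(160,500)):
    d=onz(p,g(*n),216.6)-t; print("rod in tool y",d[0]*np.sin(a)-d[1]*np.cos(a),"x",d[0]*np.cos(a)+d[1]*np.sin(a))
d=onz(p,g(160,302),216.6)-t; print("head edge tool x",d[0]*np.cos(a)+d[1]*np.sin(a))
delta([615.6,255.3,220],85.2)
E
```

```text
rod in tool y -0.3648092496240736 x 49.343668332804214
rod in tool y -0.3756713547092623 x 22.930924892990813
head edge tool x 53.45509106495243
pos [572.2 193.3 220.6] yaw 84.92 delta [65.5 37.7  0.6 -0.3]
```

Emit:
arm_command([
  [[1,30,18,0,0],[1,60,34,0,0],[1,66,38,0,0],[1,66.5,38,0,0],[1,66.5,38,0,0],[1,66.5,38,0,0],[1,66.5,38,0,0],[1,66.5,38,0,0],[1,66.5,38,0,0],[1,66.5,38,0,0]],
])

```text
clock: 7.98
tool_pos: [615.0, 255.4, 218.9]
tool_rot: [180.0, -0.0, 84.9]
contact_force: [-0.1, 0.4, -0.9]
gripper_width: 0.119
finger_force: 50.0
```

```bash
python3 - <<'E'
from h import *
from plant import imaging,bot
import cv2
delta([616,256.3,154],85.2); print(bot.get_state()["contact_force"],bot.get_state()["clock"])
v=[]
for n,c in (("side",(230,110)),("top",(135,115))):
    p=imaging.snapshot(n); pickle.dump(p,open(n+"1.pkl","wb"))
    v.append(cv2.resize(p["img"][c[1]-40:c[1]+70,c[0]-40:c[0]+80],(400,367),interpolation=cv2.INTER_CUBIC))
cv2.imwrite("pics/st1.png",np.hstack(v))
E
```

```text
pos [615.  255.4 218.9] yaw 84.88 delta [ 1.   1.  64.9 -0.3]
[-0.09769238  0.38499372 -0.92183044] 7.9833
```

View pics/st1.png

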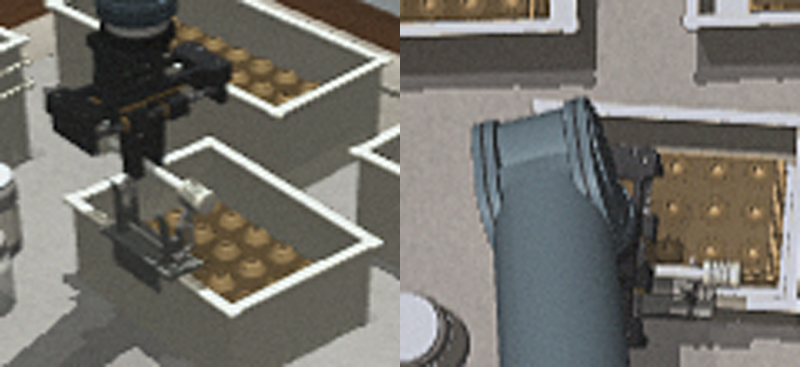

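The side view shows the probe above the clip, in line with the forks. I'll lower it in stages and watch the force.

Emit:
arm_command([
  [[1,1,1,8,-0.3],[1,1,1,16,-0.3],[1,1,1,22,-0.3],[1,1,1,28,-0.3],[1,1,1,34,-0.3],[1,1,1,39,-0.3],[1,1,1,39,-0.3],[1,1,1,39,-0.3]],
], squeeze=60)

```text
clock: 8.75
tool_pos: [616.0, 256.7, 179.4]
tool_rot: [-180.0, 0.0, 85.2]
contact_force: [-0.1, 0.1, 0.0]
gripper_width: 0.118
finger_force: 60.0
```

Emit:
arm_command([
  [[1,0,0,4,0],[1,0,0,8,0],[1,0,0,11,0],[1,0,0,13,0],[1,0,0,13,0]],
])

```text
clock: 9.17
tool_pos: [615.5, 257.3, 166.9]
tool_rot: [-179.9, -0.0, 85.2]
contact_force: [-4.0, 0.3, 4.3]
gripper_width: 0.116
finger_force: 60.0
```

Emit:
arm_command([
  [[1,0,0,3,0],[1,0,0,6,0],[1,0,0,8,0],[1,0,0,10,0],[1,0,0,12,0],[1,0,0,13,0],[1,0,0,13,0]],
])

```text
clock: 9.75
tool_pos: [616.4, 256.6, 153.7]
tool_rot: [180.0, 0.0, 85.2]
contact_force: [-1.9, 0.9, 0.8]
gripper_width: 0.119
finger_force: 60.0
```

Emit:
arm_command([
  [[1,0,0,1,0],[1,0,0,2,0],[1,0,0,3,0],[1,0,0,3,0]],
])

```text
clock: 10.08
tool_pos: [616.6, 256.6, 153.3]
tool_rot: [180.0, -0.1, 85.2]
contact_force: [-7.5, -3.1, 18.8]
gripper_width: 0.117
finger_force: 60.0
```

Emit:
arm_command([
  [[1,0,0,-2,0],[-1,0,0,-2,0],[-1,0,0,-2,0],[-1,0,0,-2,0],[-1,0,0,-2,0],[-1,0,0,-2,0],[-1,0,0,-2,0],[-1,0,0,-10,0],[-1,0,0,-30,0],[-1,0,0,-60,0],[-1,0,0,-90,0],[-1,-30,-40,-120,0],[-1,-60,-80,-130,0],[-1,-65,-85,-130,0],[-1,-65,-85,-130,0],[-1,-65,-85,-130,0]],
])

```text
clock: 11.42
tool_pos: [525.5, 198.4, 282.2]
tool_rot: [179.9, -0.1, 85.2]
contact_force: [-0.2, 0.7, 0.4]
gripper_width: 0.999
finger_force: 0.0
```

```bash
python3 - <<'E'
from h import *
from plant import imaging,bot
import cv2
np.set_printoptions(precision=1,suppress=True)
p=imaging.snapshot("wrist"); pickle.dump(p,open("w4.pkl","wb"))
s=bot.get_state();print(s["clock"],s["tool_pos"],s["gripper_width"])
print(imaging.search_frame("probe",p)[:2],imaging.search_frame("jaw",p)[:2])
print(proj(p,[615.5,248.3,150]))
c=proj(p,[615.5,248.3,150]).astype(int)
y0=max(0,c[1]-120);x0=max(0,c[0]-120)
print(x0,y0);cv2.imwrite("pics/w4.png",cv2.resize(p["img"][y0:y0+240,x0:x0+240],(600,600),interpolation=cv2.INTER_CUBIC))
E
```

```text
11.4667 [526.2 199.5 281.7] 0.9971838510130713
[{'location': [374.3, 113.4], 'score': 0.96}] [{'location': [367.3, 90.7], 'score': 0.58}, {'location': [141.0, 68.3], 'score': 0.46}]
[372.3 111.5]
252 0
```

View pics/w4.png

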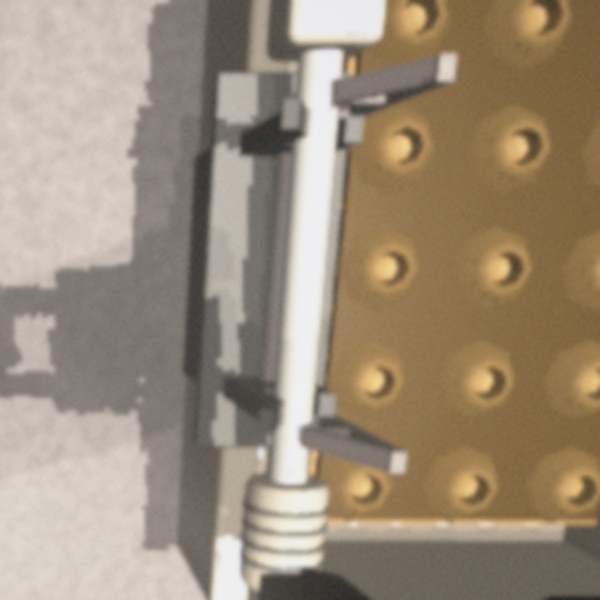

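The wrist view confirms the rod lies in both forks, with both jaw arms over it and the head at the far end. Next comes the selector.

```bash
python3 - <<'E'
from h import *
np.set_printoptions(precision=1,suppress=True)
p=load("w4");g=lambda x,y:np.array([252,0])+np.array([x,y])/2.5
print("tips",onz(p,g(448,68),189),onz(p,g(398,462),189))
a,b=onz(p,g(320,50),154),onz(p,g(290,482),154);print("rod",a,b,(a+b)/2,np.linalg.norm(a-b),np.degrees(np.arctan2(-(a-b)[0],(a-b)[1])))
delta([550,-250,285],38)
E
```

```text
tips [638.7 297.7 189. ] [629.5 199.3 189. ]
rod [619.6 310.7 154. ] [610.8 185.6 154. ] [615.2 248.2 154. ] 125.40921956761863 -4.009364263207649
pos [526.7 199.9 280.8] yaw 85.26 delta [-446.4   60.4   -4.2   47.3]
```

Emit:
arm_command([
  [[-1,-40,5,-2,5],[-1,-80,10,-4,10],[-1,-120,16,-4,15],[-1,-160,22,-4,20],[-1,-200,27,-4,25],[-1,-240,32,-4,30],[-1,-280,38,-4,35],[-1,-320,43,-4,40],[-1,-360,49,-4,44],[-1,-400,54,-4,47],[-1,-430,58,-4,47],[-1,-446,60,-4,47],[-1,-446,60,-4,47],[-1,-446,60,-4,47],[-1,-446,60,-4,47],[-1,-446,60,-4,47]],
])

```text
clock: 12.9
tool_pos: [549.4, -248.4, 284.3]
tool_rot: [-179.9, -0.0, 38.4]
contact_force: [-0.5, -0.2, -0.2]
gripper_width: 0.999
finger_force: 0.0
```

```bash
python3 - <<'E'
from h import *
from plant import imaging,bot
import cv2
np.set_printoptions(precision=1,suppress=True)
p=imaging.snapshot("wrist"); pickle.dump(p,open("w5.pkl","wb"))
s=bot.get_state();print(s["clock"],s["tool_pos"],s["tool_rot"],s["joints"])
for q in("selector","selector_grip","controller"):print(q,[(d["location"],d["score"]) for d in imaging.search_frame(q,p)])
c=proj(p,[585,-222,110]).astype(int);print(c)
S=load("side0")["img"][170:260,290:380]
i=p["img"][0:240,130:430]; i=cv2.resize(i,(750,600),interpolation=cv2.INTER_CUBIC)
cv2.imwrite("pics/w5.png",i)
E
```

```text
12.95 [ 549.3 -248.4  284.5] [-180.    -0.    38.4] [-10.4  29.4  43.3  95.6 -22.   63.9 -12.5]
selector [([262.5, 126.5], 0.67)]
selector_grip [([263.4, 124.7], 0.89)]
controller [([284.5, 94.0], 0.55)]
[261 124]
```

View pics/w5.png

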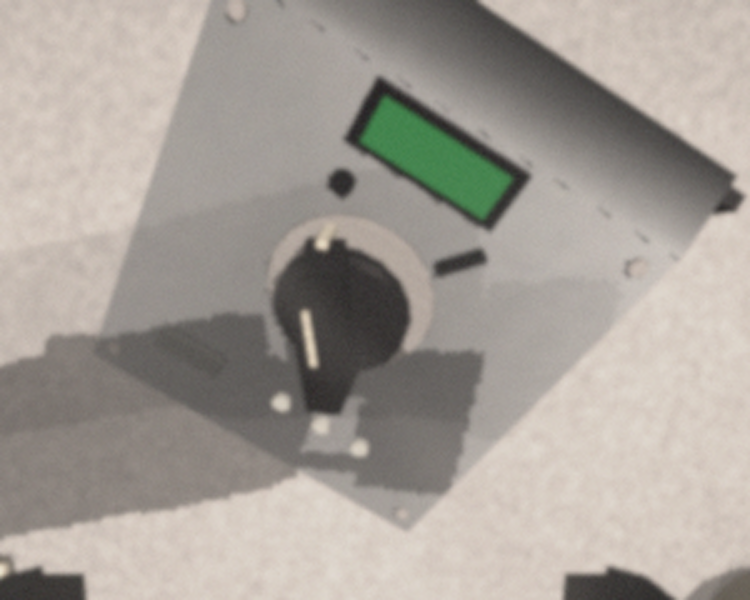

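The wrist view shows the selector disc centred at about (342,308), with its bar nearly vertical in the picture. The pointer end is at (323,240), towards the stop dot at (342,182). The run bar is at (460,262), and the front panel corners are at (100,348) and (407,528).

```bash
python3 - <<'E'
from h import *
np.set_printoptions(precision=1,suppress=True)
p=load("w5");g=lambda x,y:np.array([130,0])+np.array([x,y])/2.5
L,R=onz(p,g(100,348),25),onz(p,g(407,528),25);v=(L-R)[:2];print(L,R,np.linalg.norm(v))
v/=np.linalg.norm(v);ex=np.array([v[1],-v[0],0]);yaw=np.degrees(np.arctan2(ex[1],ex[0]));print("ctrl yaw",yaw)
S=(L+R)/2+ex*85.7;S[2]=85;print("S",S)
def run(S,yaw,pr=True):
    y=np.radians(yaw);ex=np.array([np.cos(y),np.sin(y),0]);ey=np.array([-np.sin(y),np.cos(y),0]);ez=np.array([0,0,1.])
    a=np.radians(35);u=np.cos(a)*ex+np.sin(a)*ez;n=-np.sin(a)*ex+np.cos(a)*ez
    inv=lambda X:(proj(p,X)-[130,0])*2.5
    print("disc c",inv(S+17*n),"ring c",inv(S),"G",inv(S+40*n),S+40*n)
    def ang(uv):
        c,d=ray(p,g(*uv));X=c+d*((S-c)@n)/(d@n);q=X-S;return np.degrees(np.arctan2(q@ey,q@u)),np.linalg.norm(q)
    print("stop",ang((342,182)),"run",ang((460,262)))
    print("disc top/bot/left/right",[inv(S+17*n+26*w) for w in (u,-u,ey,-ey)])
    for f in (20,30,40,50):
        f=np.radians(f);b=np.cos(f)*u+np.sin(f)*ey;m=-np.sin(f)*u+np.cos(f)*ey
        print(np.degrees(f),"az",yaw+np.degrees(np.arctan2(np.sin(f),np.cos(f)*np.cos(a))),"barend top +-",[inv(S+46*n+s*23*b+r*7*m) for s in(1,-1) for r in (1,-1)])
run(S,yaw)
E
```

```text
[ 503.1 -154.3   25. ] [ 523.7 -320.3   25. ] 167.21588304951413
ctrl yaw 7.0762423726603005
S [ 598.4 -226.7   85. ]
disc c [346.4 311.6] ring c [358.9 286.8] G [328.  348.2] [ 575.6 -229.6  117.8]
stop (np.float64(36.61906184038274), np.float64(41.80657986685419)) run (np.float64(-38.130115996923), np.float64(40.913071322006196))
disc top/bot/left/right [array([379.9, 261.1]), array([316.8, 356.3]), array([285.6, 273.9]), array([405.9, 348.5])]
20.0 az 31.033045617209076 barend top +- [array([310.1, 298.1]), array([350.9, 309.5]), array([298.1, 401.5]), array([334.4, 412.3])]
29.999999999999996 az 42.252980147862 barend top +- [array([298.4, 298.9]), array([339.2, 304. ]), array([308.4, 406.4]), array([345.1, 412.2])]
40.0 az 52.76543656069977 barend top +- [array([287.7, 301.6]), array([327. , 300.2]), array([319.2, 409.9]), array([355.3, 410.5])]
50.0 az 62.573548820670496 barend top +- [array([278.2, 306. ]), array([314.7, 298.3]), array([330.2, 411.9]), array([364.7, 407.2])]
```

```bash
python3 - <<'E'
from h import *
delta([574.4,-228,121],45.5)
delta([574.4+5.7,-228+.7,121-8.2],45.5,[574.4,-228,121],45.5)
delta([574.4-5.7,-228-.7,121+8.2],-38,[574.4,-228,121],-38)
E
```

```text
pos [ 548.9 -249.3  284.8] yaw 38.31 delta [ 33.2  -0.9 163.8  -7.2]
pos [ 574.4 -228.   121. ] yaw 45.5 delta [ 4.5  3.6  8.2 -0. ]
pos [ 574.4 -228.   121. ] yaw -38 delta [-4.1  4.1 -8.2  0. ]
```

Emit:
arm_command([
  [[-0.1,20,-0.5,30,-4],[-0.1,33,-1,60,-7],[-0.1,33,-1,90,-7],[-0.1,33,-1,120,-7],[-0.1,33,-1,140,-7],[-0.1,33,-1,152,-7],[-0.1,33,-1,160,-7],[-0.1,33,-1,164,-7],[-0.1,33,-1,164,-7],[-0.1,33,-1,164,-7]],
], squeeze=20)

```text
clock: 13.93
tool_pos: [574.6, -229.6, 121.9]
tool_rot: [179.9, -0.0, 45.2]
contact_force: [0.5, 0.9, 0.5]
gripper_width: 0.552
finger_force: 0.0
```

```bash
python3 - <<'E'
from h import *
from plant import imaging,bot
import cv2
s=bot.get_state();print(s["clock"],s["tool_pos"],s["tool_rot"],s["contact_force"],s["gripper_width"])
p=imaging.snapshot("wrist");q=imaging.snapshot("side")
pickle.dump((p,q),open("w6.pkl","wb"))
cv2.imwrite("pics/w6.png",np.hstack([cv2.resize(p["img"][120:330,160:370],(420,420)),cv2.resize(q["img"][150:260,280:380],(380,420))]))
E
```

```text
13.9333 [ 574.57687763 -229.57055427  121.85284788] [ 1.79901658e+02 -4.31661989e-02  4.52088560e+01] [0.48807215 0.85450246 0.46656888] 0.5520535217205589
```

View pics/w6.png

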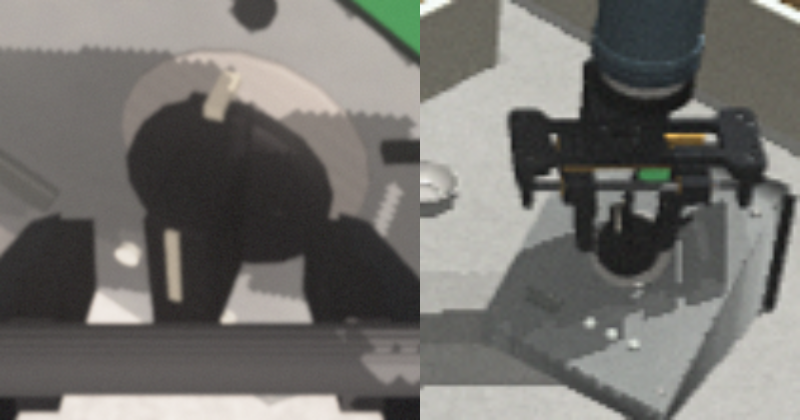

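The bar lies between the open fingers, its top about 3 mm left of centre, and its line is aligned with the tool. I'll shift 2 mm and grip.

Emit:
arm_command([
  [[-0.1,0,-2,0,0],[1,0,-2,0,0],[1,0,-2,0,0],[1,0,-2,0,0],[1,0,-2,0,0],[1,0,-2,0,0],[1,0,-2,0,0],[1,0,-2,0,0],[1,0,-2,0,0]],
], squeeze=20)

```text
clock: 14.78
tool_pos: [573.5, -228.7, 121.0]
tool_rot: [179.8, -0.0, 45.2]
contact_force: [3.8, -3.7, -2.4]
gripper_width: 0.214
finger_force: 18.4
```

Emit:
arm_command([
  [[1,1.2,-0.2,2,0],[1,2.3,0.8,4,0],[1,3.4,1.8,6,0],[1,4.1,2.4,7.4,0],[1,4.1,2.4,7.4,0],[1,4.1,2.4,7.4,0]],
], squeeze=35)

```text
clock: 15.28
tool_pos: [577.5, -228.3, 115.0]
tool_rot: [179.8, 0.0, 45.1]
contact_force: [-1.6, -2.2, 11.7]
gripper_width: 0.204
finger_force: 33.2
```

Emit:
arm_command([
  [[1,4.3,2.6,7.8,5],[1,4.3,2.6,7.8,10],[1,4.3,2.6,7.8,15],[1,4.3,2.6,7.8,20],[1,4.3,2.6,7.8,25],[1,4.3,2.6,7.8,30],[1,4.3,2.6,7.8,35],[1,4.3,2.6,7.8,40],[1,4.3,2.6,7.8,40]],
])

```text
clock: 16.03
tool_pos: [580.5, -226.2, 108.4]
tool_rot: [-179.9, 0.1, 4.9]
contact_force: [-10.3, 3.0, 30.1]
gripper_width: 0.159
finger_force: 35.0
```

Emit:
arm_command([
  [[1,-1.5,0,-3,0],[1,-2,0,-4.5,5],[1,-2,0,-4.5,10],[1,-2,0,-4.5,15],[1,-2,0,-4.5,20],[1,-2,0,-4.5,20]],
])

```text
clock: 16.53
tool_pos: [579.8, -225.1, 109.4]
tool_rot: [180.0, 0.1, -14.9]
contact_force: [1.8, -4.2, -2.0]
gripper_width: 0.182
finger_force: 43.7
```

Emit:
arm_command([
  [[1,1,-0.4,2,0],[1,1.3,-0.5,2.3,5],[1,1.3,-0.5,2.3,10],[1,1.3,-0.5,2.3,15],[1,1.3,-0.5,2.3,20],[1,1.3,-0.5,2.3,25],[1,1.3,-0.5,2.3,25]],
], squeeze=35)

```text
clock: 17.12
tool_pos: [579.4, -223.7, 111.0]
tool_rot: [-179.8, 0.4, -40.0]
contact_force: [-17.3, 9.1, 39.0]
gripper_width: 0.228
finger_force: 55.6
```

```bash
python3 - <<'E'
from plant import bot
s=bot.get_state();print(s["ft_torque"],s["tool_rot"],s["contact_force"],s["joints"])
E
```

```text
[3.28203967 2.44302968 0.77157992] [-179.78650246    0.39748232  -39.98410317] [-17.31480497   9.05214132  38.98971157] [-17.35233687  51.06667526  53.29767251 100.01569232 -49.33285386
  55.89207717 -73.81909514]
```

Emit:
arm_command([
  [[1,-0.8,0.8,-1.7,2],[1,-1.2,1.2,-2.5,2],[-0.1,-1.2,1.2,-2.5,2],[-0.1,-1.2,1.2,-2.5,2],[-0.1,-1.2,1.2,-2.5,2],[-0.1,-1.2,1.2,-2.5,2],[-0.1,-1.2,1.2,-6,0],[-0.1,-1.2,1.2,-20,0],[-0.1,-1.2,1.2,-50,0],[-0.1,-1.2,1.2,-80,0],[-0.5,-41,0,-110,0],[-1,-70,0,-120,0],[-1,-70,0,-120,0],[-1,-70,0,-120,0]],
])

```text
clock: 18.28
tool_pos: [526.9, -178.1, 227.9]
tool_rot: [-179.9, 0.1, -39.7]
contact_force: [-0.2, -0.6, -0.6]
gripper_width: 0.826
finger_force: 0.0
```

```bash
python3 - <<'E'
from h import *
from plant import imaging,bot
import cv2
s=bot.get_state();print(s["clock"],s["tool_pos"],s["tool_rot"],s["contact_force"])
p=imaging.snapshot("wrist");q=imaging.snapshot("side");pickle.dump(p,open("w7.pkl","wb"))
c=proj(p,[575,-228,117]).astype(int);y0=max(0,c[1]-80);x0=max(0,c[0]-80);print(c,x0,y0)
d=proj(q,[615,248,150]).astype(int)
cv2.imwrite("pics/w7.png",np.hstack([cv2.resize(p["img"][y0:y0+160,x0:x0+160],(480,480)),cv2.resize(q["img"][d[1]-40:d[1]+40,d[0]-26:d[0]+27],(318,480))]))
E
```

```text
18.2833 [ 526.9288886  -178.10590594  227.9178279 ] [-1.79855880e+02  1.24592006e-01 -3.96546427e+01] [-0.17639651 -0.55846464 -0.56097875]
[270  95] 190 15
```

View pics/w7.png

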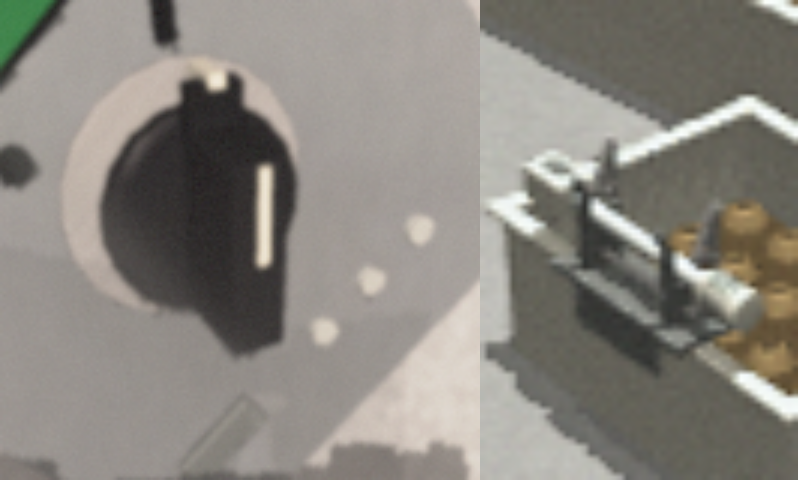

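The wrist view shows the bar pointing at the run mark, with its white line at (264,165)–(264,268) and its tick at (216,78). The side crop shows the probe seated in the clip. I'll check numerically that the selector has popped up.

```bash
python3 - <<'E'
from h import *
from scipy.optimize import least_squares
np.set_printoptions(precision=3,suppress=True)
p5,p7=load("w5"),load("w7")
A=[np.array([130,0])+np.array(v)/2.5 for v in((305,310),(313,367),(324,237),(342,182),(460,262))]
B=[np.array([190,15])+np.array(v)/3 for v in((264,165),(264,268),(216,78),(15,167),(163,20))]
def mod(x):
    Sx,Sy,yw,f5,f7,pr,s1,s2,r,h,m1,r1,m2,r2=x
    ex=np.array([np.cos(yw),np.sin(yw),0]);ey=np.array([-np.sin(yw),np.cos(yw),0]);ez=np.array([0,0,1.]);a=np.radians(35)
    u=np.cos(a)*ex+np.sin(a)*ez;n=-np.sin(a)*ex+np.cos(a)*ez;S=np.array([Sx,Sy,85.]);o=[]
    d=lambda f:np.cos(f)*u+np.sin(f)*ey
    for p,ob,f,q in((p5,A,f5,0),(p7,B,f7,pr)):
        X=[S+(46-q)*n+s1*d(f),S+(46-q)*n+s2*d(f),S+(h-q)*n+r*d(f),S+r1*d(m1),S+r2*d(m2)]
        o+=[proj(p,Y)-b for Y,b in zip(X,ob)]
    return np.ravel(o)
x0=[597,-225,.12,.58,-.66,0,20,2,26,17,.64,41,-.66,41]
r=least_squares(mod,x0);x=r.x
J=np.linalg.inv(r.jac.T@r.jac);print("rms px",np.sqrt(np.mean(r.fun**2)))
for n,v,s in zip("Sx Sy yaw f5 f7 press s1 s2 r h m1 r1 m2 r2".split(),x,np.sqrt(np.diag(J))):print(n,round(v,3),"+-",round(s,3))
print("turned",x[3]-x[4])
E
```

```text
rms px 1.0105007432119817
Sx 594.449 +- 1.034
Sy -223.479 +- 2.083
yaw 0.187 +- 0.073
f5 0.493 +- 0.104
f7 -0.775 +- 0.09
press -1.31 +- 1.372
s1 22.404 +- 0.935
s2 -0.902 +- 0.912
r 34.103 +- 1.487
h 21.55 +- 2.367
m1 0.468 +- 0.111
r1 43.291 +- 1.117
m2 -0.731 +- 0.11
r2 42.694 +- 1.509
turned 1.2682148078538276
```

The fit puts the selector fully up (press about 0) and turned about 1.27 rad, so it is at run. The probe is seated and the arm is clear of everything.

```bash
python3 -c "
from plant import ticket
print(ticket.finish_job())"
```

```text
the job is handed in; nothing more can be done
None
```

The probe is home in both forks with the jaw shut over it, the selector is turned to run and popped up, and I handed the job in at about 18 s of the 54 s; the hand-in returned no verdict.

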